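Dock the headlamp battery and bolt the sprung bar over it

ROBOT

A 6-joint arm with a two-finger parallel gripper is mounted at the origin on the work surface. World frame = base frame: x ahead of the robot, y to its left, z up, the work surface at z = 0. Lengths are in m, angles in rad, forces in N, time in s.
With the tool pointing down it reaches from about 0.4 to 0.925 m from the base axis. Payload 3.4 kg.
Tool frame: the origin (TCP) lies on the centre line of the jaws, within the pads' length; the fingertips stand 19 mm ahead of it and the grasp point (between the pads) is the TCP (ctrl.tips_ahead is the distance from the TCP to the fingertips, in m); z points along the fingers, y is the line along which they close (so a half turn about z gives the same grasp; the last joint's range is limited). The gripper opens to 85 mm and grips with 20 to 120 N. Pads are 22 mm wide; open, the fingers measure 114 mm over their backs; the gripper's body (76 mm by 85 mm) begins 54 mm behind the grasp point. The pads swing forward as they close: fully open they stand 13 mm farther back than shut.
Start: joints at [-1.409, 0.307, 1.506, -0, 1.328, -0.073], TCP at [0.134, -0.559, 0.25] pointing down, gripper open.
Joint ranges: [-3.12, 3.12], [-1.05, 2.28], [0.14, 2.33], [-1.42, 4.57], [0.1, 2.73], [-2.68, 2.68]. Speed limits (rad/s): [2.57, 2.57, 3.14, 3.14, 3.14, 3.14].

INTERFACE

Orientations are given as a unit quaternion [x, y, z, w].
In Python, from station import ctrl gives the robot as it stands.
- The arm moves only by the tool move_arm, never from a script. Its argument "rows" is a list that holds one entry, the list of rows, each a list of 7 numbers: the shift along the world's x, y, z in m, then the turn, a rotation vector about the world's x, y, z in rad, then the finger opening in m, from 0 to 0.0854. In form: [[[tx, ty, tz, wx, wy, wz, hand], ...]]. A call has 1 to 8 rows; each row shifts and turns the commanded pose from where the row before left it; what a row does not reach is not made up. A row lasts 1/8 s, in which the tool goes at most 62.5 mm and 10.7 degrees, less where a joint would pass 70% of its speed; a pose out of reach is approached as far as the arm can. A call is refused whole if a number of a shift passes 0.0625 or a number of a turn 0.188, either way. A call with a gripper value outside its range is refused whole. The fingers move at their own pace and stop on an object; "grip_force" is the grip in N (left out, the last holds). Time passes only in rows, so rows that do not move let the fingers close. It gives the time, the measured TCP pose, the force, the opening and the grip force at its end, in the units of the state.
- ctrl.read_state(): the state, without advancing time (a new reading comes with each control period).
- ctrl.grab_frame(name): name is "scene" or "top" or "wrist"; returns the picture (400x640x3 uint8, blue, green, red); there is no depth.
- ctrl.camera_model(name): a dict with "intrinsics" (3x3 intrinsics, pixels), "rvec" (rotation vector, rad) and "tvec" (3), from world to camera coordinates, as OpenCV has them. Camera axes: x right, y down, z forward; pixel columns grow to the right and rows downward; lengths in m; the calibration is good to about 2 mm. A picture is of the moment at which its call begins: read the wrist's pose just before it. camera_model takes no time and is no camera call; for the wrist camera it gives the pose at the moment of the call.
- ctrl.sign_off(): hands the job in; it is judged then, once.
The state is a dict: "time_s": time; "joint_pos": joint angles; "qd": joint speeds; "joint_torque": joint torques, N m; "position": TCP position; "ee_rot": TCP orientation; "wrist_force": force on the tool from outside, world axes, zero at the start; "moment": the same for the moment, N m; "width": finger opening in m; "finger_force": force on a finger pad.
Only numpy, scipy, OpenCV 4.12 (cv2) and the standard library are available. Lean on these libraries where they do the work, as an engineer would, in place of code of your own. Each camera call takes 0.05 s, during which the arm holds its last target. There are 200 camera calls.

TASK

Take the headlamp battery out of the blue tin and lay it level in the charging dock's bay, its green end towards the dock's brass contacts; set it down, do not drop it. Then swing the red sprung bar round over it, holding it against its spring with the yellow knob lifted so that the bolt passes over the dark steel lug it meets first, and drop the bolt fully down between the two lugs so that the bar stays shut when you let go. Do not knock the flask, radio, torch or mug about.

Things in the scene. Friction and masses are not known exactly. Their poses are not given: they have to be found in the camera images.
- pack: Headlamp battery: black block 118 (x) x 36 (y) x 34 (z) mm, about 0.16 kg, loose, lying in the tin at the start at any yaw up to about 1.2 rad from the tin's x axis. Origin: centre of its underside, z up; +x runs along its length to the green end with two brass contacts.
- contacts (a point): Middle of the battery's green end face (59 mm along +x from its centre, 17 mm above its underside).
- tin: Blue open-topped plastic tin, fixed, 180 x 180 x 65 mm high outside, walls and floor 5 mm thick. Origin: centre of its underside, on the table.
- dock: White charging dock, fixed: base plate 170 x 170 x 10 mm. Origin: centre of its underside. x runs along the bay to the brass contacts, y across it from the hinge post to the lugs. Hinge post (20 mm thick, top with coil 77 mm up) at y = -66 mm. Two dark steel lugs, 32 mm long in y, tops 44 mm above the table, centred at y = +64 mm: near lug (met first) x = -16 to -6 mm, far lug x = +23 to +31 mm.
- bay (a point): Centre of the bay's floor, 12 mm above the table, axes as the dock's. Bay 128 mm (x) by 44 mm (y). Orange corner walls, tops 32 mm above the table, flank it only from 38 to 64 mm either way from its centre, leaving 76 mm free in the middle of each side for fingers; black end walls 35 mm (-x) and 43 mm (+x, with the contacts) above the table.
- hinge (a point): Point on the red bar's vertical hinge axis, 60 mm above the table, on the -y side of the bay. The bar is 16 mm wide, 54 to 66 mm above the table (70 mm at its free end), with the bolt's axis 130 mm from the hinge axis.
- gate (a joint): Swing of the red bar, rad. 0: fully open, pulled onto its stop by the torsion spring, bar pointing 185 degrees in the dock frame (to -x). Grows as it swings clockwise seen from above; 1.658: straight across the bay along the dock's +y; end stop 1.778. Spring: 0.4 N m per rad, slack at -0.5 rad (about 1.6 N at the knob when open, 6.6 N when shut).
- bolt (a joint): Lift of the vertical bolt in the free end of the bar, m. 0: fully down, its foot (12 mm thick) 32 mm above the table; at most 0.024. A spring pushes it down with 1 to 3 N. Its foot clears the lugs from a lift of 0.012.
- knob_grip (a point): Middle of the yellow knob on top of the bolt: upright cylinder 24 mm thick, 40 mm high (76 to 116 mm above the table when the bolt is down); this point lies on its axis 18 mm below its top. The knob spins freely on the bolt's axis, lifts with the bolt and swings with the bar.
- keep (a point): Where the bolt's axis should be when it is lowered: in the gap between the two lugs, at the height of their tops (44 mm above the table). The gap is 29 mm wide along the dock's x; once released the bar springs back until the bolt rests against the near lug (gate at about 1.66).
- flask: Bystander: upright steel flask, 70 mm thick, 180 mm high. Origin: centre of its underside.
- radio: Bystander: black two-way radio lying flat, 110 x 55 x 26 mm, with a 50 mm aerial at its +x end. Origin: centre of its underside.
- torch: Bystander: black torch standing on its head, 52 mm thick at the foot, 138 mm high. Origin: centre of its underside.
- mug: Bystander: red mug, 80 mm thick, 90 mm high, handle to its +y. Origin: centre of its underside.
Things that resemble listed ones, but are neither listed nor needed, are in the scene too. What is shaped like the pack but purple or white is not meant.

How it is judged:
By the outcome, as a careful person would: the job done as asked, in the order asked, and still so for the second after the job is handed in, with the robot touching nothing.
It also fails if it takes over 66 s, if anything falls off the work surface, if the arm or the gripper's body presses on something with over 40 N, if the wrist force passes 120 N, or if a joint passes its speed limit or range.

## Working session

There is one attempt and no reset: what is moved stays moved. The work goes in short steps, Python scripts to look and compute and a tool call to move; the robot and the scene stay as the last step left them, time stands still between calls to the robot, and variables do not carry over. Pictures are saved under pics/ and viewed, at most 10 in all, crops included, and the job is handed in when it is done.

Besides the shell and the picture viewer there is one more tool, called after "Call:" as a command line: name --argument value ..., lists and objects as JSON in quotes. move_arm: Moves the arm, as the interface text tells. Its arguments: {"type":"object","properties":{"rows":{"type":"array","items":{"type":"array","items":{"type":"array","items":{"type":"number"}}}},"grip_force":{"type":"number"}},"required":["rows"]}

```bash
mkdir -p pics; ls; cat > h.py <<'E'
import numpy as np, cv2
from scipy.spatial.transform import Rotation as R
from station import ctrl
def cam(n):
    m=ctrl.camera_model(n); return np.array(m["intrinsics"],float),np.array(m["rvec"],float).reshape(3),np.array(m["tvec"],float).reshape(3)
def ray(n,uv,z,c=None):
    K,r,t=c or cam(n); M=R.from_rotvec(r).as_matrix(); o=-M.T@t
    d=M.T@np.linalg.solve(K,np.array([uv[0],uv[1],1.])); return o+d*(z-o[2])/d[2]
def proj(n,P,c=None):
    K,r,t=c or cam(n); return cv2.projectPoints(np.array(P,float).reshape(-1,1,3),r,t,K,None)[0].reshape(-1,2)
E
python3 - <<'E'
from h import *
for n in("scene","top"):
    f=ctrl.grab_frame(n); cv2.imwrite(f"pics/{n}0.png",f); K,r,t=cam(n); M=R.from_rotvec(r).as_matrix(); print(n,K.tolist(),(-M.T@t).round(3),M.round(2).tolist())
print(ctrl.read_state())
E
```

```text
pics
scene [[463.45009895474607, 0.0, 315.12530250418905], [0.0, 463.45009895474607, 205.49558153774896], [0.0, 0.0, 1.0]] [1.187 0.471 1.09 ] [[-0.61, 0.79, 0.01], [0.62, 0.49, -0.61], [-0.49, -0.37, -0.79]]
top [[383.932043987037, 0.0, 313.58504802346596], [0.0, 383.932043987037, 194.52525210417417], [0.0, 0.0, 1.0]] [ 0.354 -0.013  1.291] [[-0.0, -1.0, -0.03], [-0.98, 0.01, -0.2], [0.2, 0.03, -0.98]]
{'time_s': 0.1, 'joint_pos': array([-1.40949250e+00,  3.07473450e-01,  1.50749173e+00,  1.96107458e-05,
        1.32842631e+00, -7.35028370e-02]), 'qd': array([ 0.00155002, -0.00149089, -0.00431061,  0.00142172,  0.00028798,
        0.00198127]), 'joint_torque': array([ 4.61646468e-04, -4.58526027e+01, -2.52608675e+01, -9.22562890e-05,
        5.64223839e-03, -1.06800329e-06]), 'position': array([ 0.13366548, -0.55865937,  0.24950656]), 'ee_rot': array([ 9.93116016e-01,  1.17131421e-01, -2.99648503e-05, -8.98971956e-04]), 'wrist_force': array([-0.2630786 , -0.15399452,  0.29224273]), 'moment': array([0.01280747, 0.00322146, 0.01168109]), 'finger_force': 0.0, 'width': 0.08537099149866256}
```

View pics/top0.png

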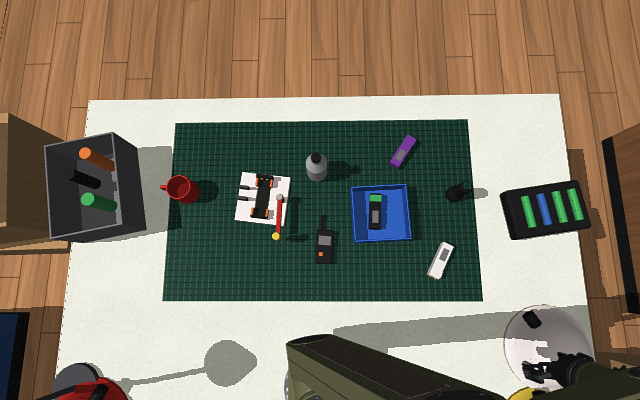

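View pics/scene0.png

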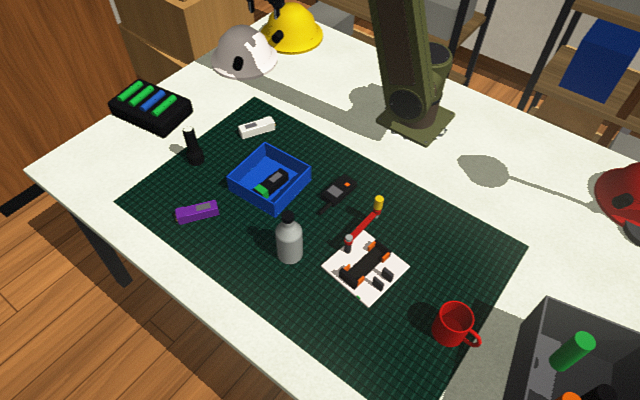

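The only pack candidates are: black with a green end in the tin at top (375,210), which is the one I want; purple (403,151); white (441,260); the radio (324,245). The dock is at (263,199) with lugs at (244,190–200), and the yellow knob is at (276,236). Next I'll measure with masks and check a close crop.

```bash
python3 - <<'E'
from h import *
f=cv2.imread("pics/top0.png"); s=cv2.imread("pics/scene0.png")
a=cv2.resize(f[160:270,225:335],None,fx=5,fy=5,interpolation=cv2.INTER_CUBIC)[:, :]
b=cv2.resize(f[180:245,345:415],None,fx=3.5,fy=3.5,interpolation=cv2.INTER_CUBIC)
im=np.zeros((550,800,3),np.uint8); im[:550,:550]=a; im[:b.shape[0],552:552+b.shape[1]]=b[:,:248]; 
c=cv2.resize(s[185:310,315:415],(240,300),interpolation=cv2.INTER_CUBIC); im[245:545,555:795]=c
cv2.imwrite("pics/crop1.png",im)
def mask(img,lo,hi,roi):
    m=np.zeros(img.shape[:2],np.uint8);h=cv2.cvtColor(img,cv2.COLOR_BGR2HSV)
    x0,y0,x1,y1=roi;m[y0:y1,x0:x1]=cv2.inRange(h,lo,hi)[y0:y1,x0:x1];return m
def big(m):
    cs=cv2.findContours(m,cv2.RETR_EXTERNAL,cv2.CHAIN_APPROX_NONE)[0];return max(cs,key=cv2.contourArea)
def rep(name,n,img,lo,hi,roi,z):
    m=mask(img,lo,hi,roi);c=big(m);r=cv2.minAreaRect(c);bx=cv2.boxPoints(r)
    print(name,cv2.contourArea(c),"px",np.round(r[0],1),"box",[ray(n,p,z)[:2].round(4).tolist() for p in bx],"ctr",ray(n,r[0],z)[:2].round(4))
rep("green","top",f,(45,80,60),(80,255,255),(360,188,395,240),.039)
rep("pack","top",f,(0,0,0),(180,255,70),(362,190,390,235),.039)
rep("tin","top",f,(100,120,60),(125,255,255),(340,175,420,250),.065)
rep("knob","top",f,(20,120,120),(35,255,255),(260,220,290,250),.116)
rep("dock","top",f,(0,0,190),(180,40,255),(225,165,300,235),.010)
rep("bar","top",f,(0,150,80),(8,255,255),(262,185,295,245),.066)
rep("greenS","scene",s,(45,80,60),(80,255,255),(250,165,295,205),.039)
rep("knobS","scene",s,(20,120,120),(35,255,255),(365,190,395,215),.096)
E
```

```text
green 65.5 px [375. 198.] box [[0.5814, -0.1599], [0.605, -0.1627], [0.6011, -0.2015], [0.5775, -0.1985]] ctr [ 0.5912 -0.1807]
pack 295.0 px [374.5 215. ] box [[0.5813, -0.1605], [0.581, -0.1966], [0.4885, -0.1933], [0.4887, -0.1576]] ctr [ 0.5346 -0.177 ]
tin 3185.5 px [380.4 213. ] box [[0.6261, -0.0945], [0.6354, -0.2869], [0.4509, -0.2875], [0.4413, -0.1007]] ctr [ 0.5371 -0.1925]
knob 37.0 px [275.5 235.5] box [[0.4728, 0.1484], [0.4727, 0.1268], [0.4513, 0.1265], [0.4514, 0.148]] ctr [0.462  0.1374]
dock 699.5 px [261.9 198.2] box [[0.5272, 0.292], [0.6959, 0.2774], [0.6723, 0.1057], [0.5053, 0.1244]] ctr [0.5991 0.1997]
bar 105.5 px [278.8 215.5] box [[0.478, 0.144], [0.586, 0.1409], [0.5851, 0.1246], [0.4772, 0.128]] ctr [0.5311 0.1344]
greenS 97.5 px [262.5 190.3] box [[0.6015, -0.2], [0.5745, -0.2035], [0.5827, -0.1494], [0.6091, -0.1465]] ctr [ 0.592  -0.1746]
knobS 82.5 px [379. 202.] box [[0.4441, 0.1149], [0.4304, 0.1322], [0.4714, 0.1587], [0.4848, 0.1417]] ctr [0.4579 0.137 ]
```

View pics/crop1.png

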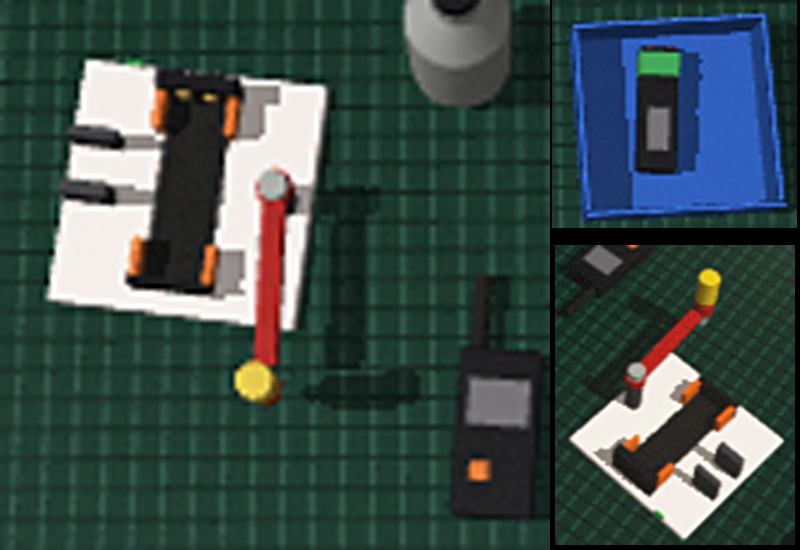

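Crop shows the black pack with green end up (towards +x) in the tin, the dock with its contacts at +x, yaw about -6°. The choice is confirmed, so I'm moving above the tin.

Call:
move_arm --rows '[[[0.04,0.038,0,0,0,-0.038,0.065],[0.04,0.038,0,0,0,-0.038,0.065],[0.04,0.038,0,0,0,-0.038,0.065],[0.04,0.038,0,0,0,-0.038,0.065],[0.04,0.038,0,0,0,-0.038,0.065],[0.04,0.038,0,0,0,-0.038,0.065],[0.04,0.038,0,0,0,-0.038,0.065],[0.04,0.038,0,0,0,-0.038,0.065]]]'

```text
time_s: 1.1
position: [0.4546, -0.2537, 0.25]
ee_rot: [0.999, -0.035, -0.0, -0.0]
wrist_force: [0.4, -0.6, -0.1]
width: 0.0651
finger_force: 0.0
```

Call:
move_arm --rows '[[[0.04,0.038,0,0,0,0,0.065],[0.03,0.03,0,0,0,0,0.065],[0.02,0.008,0,0,0,0,0.065],[0,0,0,0,0,0,0.065]]]'

```text
time_s: 1.6
position: [0.5447, -0.1792, 0.2498]
ee_rot: [0.999, -0.034, -0.0, 0.0]
wrist_force: [-0.7, -0.2, 0.5]
width: 0.065
finger_force: 0.0
```

```bash
python3 - <<'E'
from h import *
st=ctrl.read_state(); c=cam("wrist"); f=ctrl.grab_frame("wrist"); cv2.imwrite("pics/w1.png",f); np.savez("w1.npz",K=c[0],r=c[1],t=c[2])
print(st["time_s"],st["position"],st["ee_rot"],st["width"])
h=cv2.cvtColor(f,cv2.COLOR_BGR2HSV)
for nm,lo,hi in(("green",(45,100,60),(75,255,255)),("black",(0,0,0),(180,255,60))):
    m=cv2.inRange(h,lo,hi)
    for k in sorted(cv2.findContours(m,0,1)[0],key=cv2.contourArea)[-3:]:
        r=cv2.minAreaRect(k);print(nm,cv2.contourArea(k),np.round(r[0]),[ray("wrist",p,.039,c)[:2].round(4).tolist() for p in cv2.boxPoints(r)])
E
```

```text
1.6 [ 0.54470986 -0.1792048   0.24984546] [ 9.99430968e-01 -3.37292055e-02 -1.84944672e-04  2.17870663e-04] 0.06500016750162631
green 0.0 [ 55. 260.] [[0.4499, 0.1894], [0.4499, 0.1894], [0.4499, 0.1894], [0.4499, 0.1894]]
green 0.0 [ 58. 258.] [[0.4527, 0.1842], [0.4527, 0.1842], [0.4527, 0.1842], [0.4527, 0.1842]]
green 605.0 [324. 134.] [[0.6043, -0.1681], [0.6021, -0.2012], [0.5783, -0.2], [0.5806, -0.1662]]
black 5543.0 [222.  46.] [[0.7183, -0.0174], [0.722, -0.1496], [0.6584, -0.1507], [0.6534, -0.0086]]
black 22855.5 [493.  90.] [[0.7009, -0.1911], [0.7517, -0.4536], [0.5411, -0.5799], [0.4542, -0.2588]]
black 39002.0 [323. 289.] [[0.5592, 0.1323], [0.5178, -0.4899], [0.1345, -0.5771], [0.1914, 0.2689]]
```

View pics/w1.png

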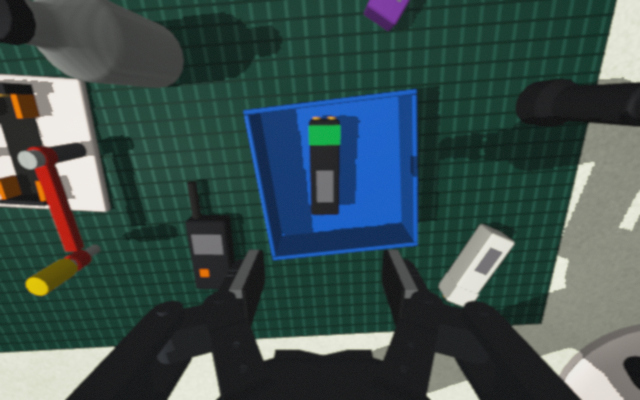

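The wrist view shows the pack upright in the tin, from (312,213) at the back to green and brass at (324,118), with the jaws either side. I'll get the full outline as non-blue inside the tin.

```bash
python3 - <<'E'
from h import *
f=cv2.imread("pics/w1.png");d=np.load("w1.npz");c=(d["K"],d["r"],d["t"])
h=cv2.cvtColor(f,cv2.COLOR_BGR2HSV); m=cv2.bitwise_not(cv2.inRange(h,(100,140,50),(125,255,255)))
z=np.zeros_like(m); z[108:225,298:350]=m[108:225,298:350]
k=max(cv2.findContours(z,0,1)[0],key=cv2.contourArea); r=cv2.minAreaRect(k)
P=[ray("wrist",p,.039,c)[:2] for p in cv2.boxPoints(r)];print(r,np.round(P,4).tolist(),np.mean(P,0))
for v in range(115,218,8):
    x=np.where(z[v]>0)[0]
    if len(x): print(v,ray("wrist",(x.min(),v),.039,c)[:2].round(4),ray("wrist",(x.max()+1,v),.039,c)[:2].round(4))
E
```

```text
((324.5, 164.5), (97.0, 33.0), 90.0) [[0.6132, -0.1666], [0.6107, -0.2038], [0.4925, -0.1985], [0.4953, -0.1567]] [ 0.55292838 -0.18140124]
123 [ 0.6054 -0.1682] [ 0.6032 -0.2012]
131 [ 0.5967 -0.1652] [ 0.5941 -0.2042]
139 [ 0.5876 -0.1644] [ 0.5851 -0.2027]
147 [ 0.5782 -0.1672] [ 0.576  -0.1999]
155 [ 0.5688 -0.1664] [ 0.5666 -0.1995]
163 [ 0.5592 -0.1656] [ 0.557 -0.199]
171 [ 0.5494 -0.1649] [ 0.5472 -0.1986]
179 [ 0.5395 -0.1641] [ 0.5372 -0.1981]
187 [ 0.5293 -0.1645] [ 0.5271 -0.1976]
195 [ 0.519  -0.1637] [ 0.5167 -0.1971]
203 [ 0.5084 -0.1628] [ 0.5062 -0.1966]
211 [ 0.4977 -0.162 ] [ 0.4955 -0.1948]
```

Call:
move_arm --rows '[[[0.002,-0.001,-0.04,0,0,0.01,0.065],[0.002,-0.001,-0.04,0,0,0,0.065],[0.001,-0.001,-0.04,0,0,0,0.065],[0,0,-0.04,0,0,0,0.065],[0,0,-0.035,0,0,0,0.065],[0,0,-0.015,0,0,0,0.065],[0,0,-0.008,0,0,0,0.065],[0,0,0,0,0,0,0.065]]]'

```text
time_s: 2.65
position: [0.5489, -0.1828, 0.0327]
ee_rot: [1.0, -0.03, 0.0, 0.0]
wrist_force: [1.0, 1.1, 0.4]
width: 0.0648
finger_force: 0.0
```

```bash
python3 - <<'E'
from h import *
st=ctrl.read_state();print(st["position"],st["wrist_force"])
K,r,t=cam("wrist");M=R.from_rotvec(r).as_matrix();print((-M.T@t)-st["position"],M[2])
for n in("top",): 
    f=ctrl.grab_frame(n);cv2.imwrite("pics/top1.png",f)
# flask / bystanders from top0
for nm,uv,z in(("flask",(316,158),.18),("mug",(180,187),.09),("hinge",(280,198),.077),("radio ant",(322,217),.02),("lugN",(244,199),.044),("lugF",(245,188),.044)): print(nm,ray("top",uv,z)[:2].round(3))
E
```

```text
[ 0.54890111 -0.18282696  0.03273898] [1.04807584 1.12521671 0.41101102]
[ 0.08383226 -0.00445224  0.12334887] [-0.32844239  0.018775   -0.94433739]
flask [0.688 0.011]
mug [0.623 0.454]
hinge [0.586 0.13 ]
radio ant [ 0.532 -0.005]
lugN [0.59  0.254]
lugF [0.628 0.252]
```

Call:
move_arm --rows '[[[0,0,0,0,0,0,0.03],[0,0,0,0,0,0,0.03],[0,0,0,0,0,0,0.03],[0,0,0,0,0,0,0.03],[0,0,0,0,0,0,0.03],[0,0,0,0,0,0,0.03]]]' --grip_force 50

```text
time_s: 3.45
position: [0.5496, -0.1824, 0.0336]
ee_rot: [1.0, -0.029, 0.001, 0.0]
wrist_force: [-1.4, 0.6, 5.9]
width: 0.035
finger_force: 52.3
```

Call:
move_arm --rows '[[[0,0,0.01,0,0,0,0.03],[0,0,0.025,0,0,0,0.03],[0,0,0.04,0,0,0,0.03],[0,0,0.05,0,0,0,0.03],[0,0,0.05,0,0,0,0.03],[0,0,0.04,0,0,0,0.03],[0,0,0.005,0,0,0,0.03],[0,0,0,0,0,0,0.03]]]'

```text
time_s: 4.45
position: [0.548, -0.1819, 0.2516]
ee_rot: [1.0, -0.03, -0.001, -0.0]
wrist_force: [0.5, -0.5, -2.2]
width: 0.0354
finger_force: 51.3
```

Call:
move_arm --rows '[[[0,0.03,0,0,0,0,0.03],[0,0.04,0,0,0,0,0.03],[0,0.045,0,0,0,0,0.03],[0,0.045,0,0,0,0,0.03],[0,0.04,0,0,0,0,0.03],[0,0.03,0,0,0,0,0.03],[0,0,0,0,0,0,0.03]]]'

```text
time_s: 5.32
position: [0.5469, 0.0498, 0.2495]
ee_rot: [1.0, -0.028, -0.003, -0.0]
wrist_force: [0.0, -0.1, -1.9]
width: 0.0354
finger_force: 51.2
```

```bash
python3 - <<'E'
from h import *
st=ctrl.read_state(); c=cam("wrist"); f=ctrl.grab_frame("wrist"); cv2.imwrite("pics/w2.png",f); np.savez("w2.npz",K=c[0],r=c[1],t=c[2])
print(st["time_s"],st["position"],st["ee_rot"],st["width"])
E
```

```text
5.325 [0.54691965 0.04983272 0.24950302] [ 9.99604135e-01 -2.79935320e-02 -2.81074297e-03 -1.86701706e-04] 0.03541189011331145
```

View pics/w2.png

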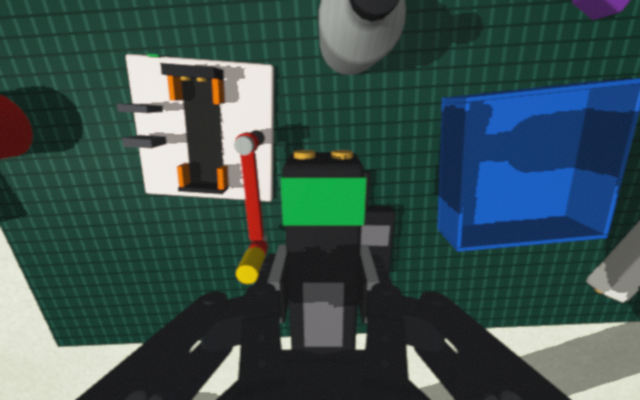

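The wrist view shows the dock clearly: plate corners at about (126,55), (274,66), (272,201), (145,192), hinge cap (245,145), knob (248,272), lugs (140,107) and (145,141). The held pack's green front edge is at row ~178.

```bash
python3 - <<'E'
from h import *
f=cv2.imread("pics/w2.png");d=np.load("w2.npz");c=(d["K"],d["r"],d["t"]);h=cv2.cvtColor(f,cv2.COLOR_BGR2HSV)
W=lambda p,z:ray("wrist",p,z,c)[:2]
m=cv2.inRange(h,(0,0,150),(180,60,255)); z=np.zeros_like(m); z[45:215,120:280]=m[45:215,120:280]
k=max(cv2.findContours(z,0,1)[0],key=cv2.contourArea); hull=cv2.convexHull(k); ap=cv2.approxPolyDP(hull,8,True).reshape(-1,2)
print("plate px",ap.tolist());P=np.array([W(p,.010) for p in ap]);print(P.round(4).tolist(),P.mean(0).round(4))
for i in range(len(P)): e=P[(i+1)%len(P)]-P[i];print(" edge",np.linalg.norm(e).round(4),np.degrees(np.arctan2(e[1],e[0])).round(1))
o=cv2.inRange(h,(8,150,120),(20,255,255));o[:,280:]=0;o[230:]=0
for k in cv2.findContours(o,0,1)[0]:
    if cv2.contourArea(k)>40: r=cv2.boundingRect(k);print("orange",r,W((r[0]+r[2]/2,r[1]+r[3]/2),.032).round(4))
y=cv2.inRange(h,(22,150,100),(35,255,255));y[:230]=0;y[:,290:]=0
k=max(cv2.findContours(y,0,1)[0],key=cv2.contourArea);r=cv2.minAreaRect(k);print("knob",r, W(r[0],.1).round(4))
print("knob top bright",W((247,272),.116).round(4),"post cap",W((245,145),.077).round(4))
print("lug tops",[W(p,.044).round(4).tolist() for p in((140,107),(145,141))])
g=cv2.inRange(h,(45,100,60),(75,255,255));g[:140]=0;g[260:]=0;g[:,:270]=0;g[:,380:]=0
k=max(cv2.findContours(g,0,1)[0],key=cv2.contourArea);ap=cv2.approxPolyDP(cv2.convexHull(k),6,True).reshape(-1,2)
print("green",ap.tolist(),[W(p,.2495+.0054).round(4).tolist() for p in ap])
E
```

```text
plate px [[126, 55], [271, 66], [271, 127], [244, 199], [146, 192]]
[[0.6913, 0.2689], [0.6708, 0.1039], [0.6021, 0.1119], [0.5096, 0.1595], [0.5267, 0.2895]] [0.6001 0.1867]
 edge 0.1662 -97.1
 edge 0.0691 173.4
 edge 0.104 152.8
 edge 0.1312 82.5
 edge 0.1658 -7.2
orange (217, 168, 7, 22) [0.5448 0.1778]
orange (178, 166, 6, 21) [0.5507 0.2261]
orange (211, 78, 9, 27) [0.6459 0.1656]
orange (168, 75, 8, 25) [0.6527 0.2133]
knob ((250.4000244140625, 265.70001220703125), (22.807889938354492, 37.565940856933594), 26.56505012512207) [0.4614 0.1357]
knob top bright [0.4639 0.1351] post cap [0.591  0.1286]
lug tops [[0.6341, 0.2473], [0.5973, 0.2516]]
green [[366, 177], [362, 225], [281, 224], [281, 176]] [[0.5991, 0.0289], [0.5767, 0.0308], [0.5792, 0.0675], [0.6015, 0.0652]]
```

Call:
move_arm --rows '[[[0.004,0.012,0,0,0,-0.009,0.03],[0.008,0.02,0,0,0,-0.009,0.03],[0.01,0.025,0,0,0,-0.009,0.03],[0.01,0.025,0,0,0,-0.01,0.03],[0.01,0.025,0,0,0,-0.01,0.03],[0.01,0.025,0,0,0,-0.01,0.03],[0.0054,0.0135,0,0,0,-0.009,0.03],[0,0,0,0,0,0,0.03]]]'

```text
time_s: 6.38
position: [0.6064, 0.1935, 0.2517]
ee_rot: [0.998, -0.062, -0.0, 0.0]
wrist_force: [0.4, -0.3, -1.9]
width: 0.0352
finger_force: 51.3
```

Call:
move_arm --rows '[[[0,0,-0.02,0,0,0,0.03],[0,0,-0.035,0,0,0,0.03],[0,0,-0.04,0,0,0,0.03],[0,0,-0.03,0,0,0,0.03],[0,0,-0.015,0,0,0,0.03],[0,0,0,0,0,0,0.03]]]'

```text
time_s: 7.12
position: [0.6055, 0.1924, 0.1115]
ee_rot: [0.998, -0.063, -0.001, 0.0]
wrist_force: [0.3, -0.4, -1.8]
width: 0.0347
finger_force: 51.3
```

```bash
python3 - <<'E'
from h import *
st=ctrl.read_state(); c=cam("wrist"); f=ctrl.grab_frame("wrist"); cv2.imwrite("pics/w3.png",f); np.savez("w3.npz",K=c[0],r=c[1],t=c[2])
p=st["position"];q=R.from_quat(st["ee_rot"]).as_matrix();print(st["time_s"],p,q.round(4).tolist())
h=cv2.cvtColor(f,cv2.COLOR_BGR2HSV)
g=cv2.inRange(h,(45,100,60),(75,255,255));g[:,:200]=0;g[:,450:]=0;g[:100]=0
k=max(cv2.findContours(g,0,1)[0],key=cv2.contourArea);ap=cv2.approxPolyDP(cv2.convexHull(k),6,True).reshape(-1,2)
print("green",ap.tolist(),[ray("wrist",u,p[2]+.0054,c)[:2].round(4).tolist() for u in ap])
o=cv2.inRange(h,(8,150,100),(20,255,255))
for k in cv2.findContours(o,0,1)[0]:
    if cv2.contourArea(k)>40: r=cv2.boundingRect(k);print("orange",r,ray("wrist",(r[0]+r[2]/2,r[1]+r[3]/2),.032,c)[:2].round(4))
E
```

```text
7.125 [0.60545421 0.19237251 0.11146861] [[0.9921, -0.1256, -0.0023], [-0.1256, -0.9921, -0.0008], [-0.0022, 0.0011, -1.0]]
green [[364, 178], [360, 225], [283, 223], [282, 177]] [[0.6556, 0.1687], [0.6338, 0.1722], [0.6391, 0.2067], [0.6604, 0.2035]]
orange (535, 367, 14, 11) [0.4163 0.003 ]
orange (293, 152, 21, 7) [0.6535 0.2006]
orange (331, 143, 26, 17) [0.6527 0.1715]
orange (280, 143, 9, 34) [0.6519 0.2147]
```

View pics/w3.png

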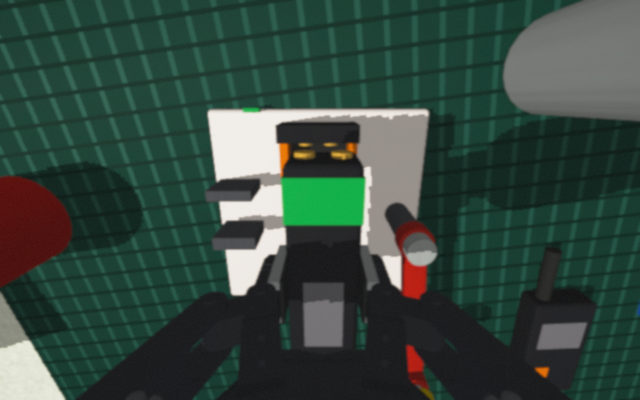

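The wrist view shows the pack directly over the bay, green end towards the brass contacts (320,143). The plate's top corners are at (208,111) and (430,110), the end wall at (277–360,124).

```bash
python3 - <<'E'
from h import *
d=np.load("w3.npz");c=(d["K"],d["r"],d["t"]);W=lambda p,z:ray("wrist",p,z,c)[:2]
b=np.array([.5988,.196]);a=np.radians(-7.1);M=np.array([[np.cos(a),-np.sin(a)],[np.sin(a),np.cos(a)]])
D=lambda p,z:(M.T@(W(p,z)-b)*1000).round(1)
print("plate corners (85,85),(85,-85)",D((208,111),.01),D((430,110),.01))
print("endwall top far corners",D((277,124),.043),D((360,124),.043))
print("lugs: far",D((206,193),.044),D((259,188),.044),"near",D((214,240),.044),D((262,233),.044))
print("post cap",D((420,249),.077))
print("TCP",(M.T@(np.array([.60545,.19237])-b)*1000).round(1))
print("pack front edge",D((282,177),.1169),D((364,178),.1169),"pads?")
E
```

```text
plate corners (85,85),(85,-85) [83.5 84.3] [ 84.1 -83.6]
endwall top far corners [76.5 27.5] [ 76.4 -26.9]
lugs: far [29.3 80.1] [33.  42.4] near [-7.7 79.2] [-2.  42.8]
post cap [  2.9 -63.5]
TCP [ 7.  -2.8]
pack front edge [60.2 15. ] [ 59.7 -20.1] pads?
```

Call:
move_arm --rows '[[[-0.0007,0.0026,0,0,0,0,0.03],[0,0,-0.015,0,0,0,0.03],[0,0,-0.02,0,0,0,0.03],[0,0,-0.015,0,0,0,0.03],[0,0,-0.01,0,0,0,0.03],[0,0,0,0,0,0,0.03],[0,0,0,0,0,0,0.03]]]'

```text
time_s: 8.05
position: [0.6026, 0.1963, 0.0538]
ee_rot: [0.998, -0.062, -0.002, -0.0]
wrist_force: [-9.3, 0.7, 14.4]
width: 0.0349
finger_force: 56.4
```

```bash
python3 - <<'E'
from h import *
st=ctrl.read_state();p=st["position"];c=cam("wrist"); f=ctrl.grab_frame("wrist"); cv2.imwrite("pics/w4.png",f)
b=np.array([.5988,.196]);a=np.radians(-7.1);M=np.array([[np.cos(a),-np.sin(a)],[np.sin(a),np.cos(a)]])
D=lambda q:(M.T@(q-b)*1000).round(1)
h=cv2.cvtColor(f,cv2.COLOR_BGR2HSV);g=cv2.inRange(h,(45,100,60),(75,255,255));g[:,:200]=0;g[:,450:]=0;g[:100]=0
k=max(cv2.findContours(g,0,1)[0],key=cv2.contourArea);ap=cv2.approxPolyDP(cv2.convexHull(k),6,True).reshape(-1,2)
print(p,D(p[:2]),st["wrist_force"]);print("green",[D(ray("wrist",u,p[2]+.0054,c)[:2]).tolist() for u in ap])
E
```

```text
[0.60257381 0.19632079 0.05382726] [3.7 0.8] [-9.26051378  0.72379782 14.43244551]
green [[48.3, -18.6], [25.7, -18.0], [26.2, 20.6], [47.8, 20.8]]
```

View pics/w4.png

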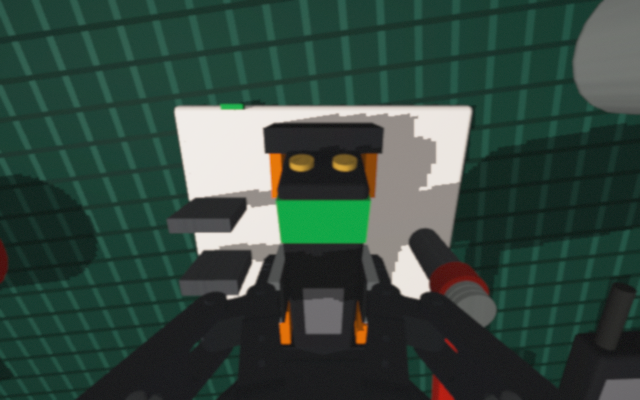

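The pack's nose has been lifted (green edge now at row 199 and wider), so the front has caught on something, probably the dock's brass tabs. I'll quantify it before mending.

```bash
python3 - <<'E'
from h import *
d=np.load("w3.npz");c3=(d["K"],d["r"],d["t"]);c4=cam("wrist")
b=np.array([.5988,.196]);a=np.radians(-7.1);M=np.array([[np.cos(a),-np.sin(a)],[np.sin(a),np.cos(a)]])
D=lambda p,z,c:(M.T@(ray("wrist",p,z,c)[:2]-b)*1000).round(1).tolist()
for z in(.025,.035):print("dock brass w3",z,D((305,145),z,c3),D((331,143),z,c3))
for z in(.059,.066,.072,.078):print("front top edge",z,D((277,199),z,c4),D((370,201),z,c4))
for z in(.043,.01):print("wall w4",z,[D(p,z,c4) for p in((264,126),(383,126),(267,152),(380,153))])
a=cv2.resize(cv2.imread("pics/w3.png")[110:240,195:435],None,fx=3.3,fy=3.3,interpolation=2)
e=cv2.resize(cv2.imread("pics/w4.png")[110:200,250:400],None,fx=1.8,fy=1.8,interpolation=2)
im=np.zeros((600,800,3),np.uint8);im[:a.shape[0],:a.shape[1]]=a[:,:800];im[430:430+e.shape[0],:e.shape[1]]=e;cv2.imwrite("pics/crop2.png",im)
E
```

```text
dock brass w3 0.025 [60.1, 10.6] [61.6, -8.5]
dock brass w3 0.035 [61.6, 9.9] [63.0, -8.2]
front top edge 0.059 [46.8, 21.3] [45.9, -19.7]
front top edge 0.066 [49.3, 20.1] [48.4, -18.4]
front top edge 0.072 [51.4, 19.1] [50.5, -17.4]
front top edge 0.078 [53.5, 18.1] [52.7, -16.3]
wall w4 0.043 [[76.7, 28.1], [76.7, -26.4], [64.7, 27.5], [64.2, -25.9]]
wall w4 0.01 [[73.8, 34.8], [73.8, -33.3], [58.9, 34.0], [58.3, -32.6]]
```

View pics/crop2.png

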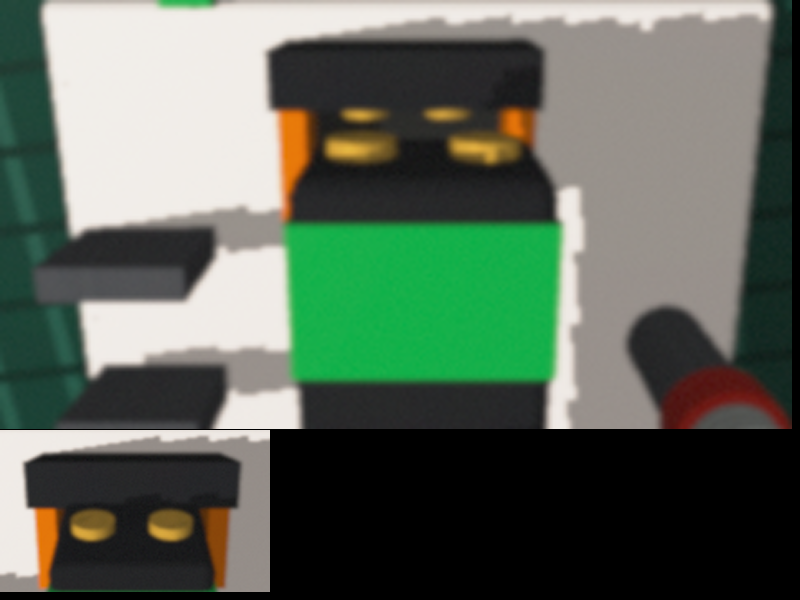

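The brass discs travel with the pack and sit about 6 mm ahead of the green edge. So the true front is ~6 mm further forward than I had assumed, and the nose has landed on the end wall. I'll lift, go back 7 mm and relower.

Call:
move_arm --rows '[[[0,0,0.01,0,0,0,0.03],[0,0,0.015,0,0,0,0.03],[-0.0069,0.0005,0,0,0,0,0.03],[0,0,0,0,0,0,0.03]]]'

```text
time_s: 8.6
position: [0.5976, 0.1962, 0.0772]
ee_rot: [0.998, -0.063, -0.001, 0.0]
wrist_force: [0.7, -0.2, -2.6]
width: 0.0349
finger_force: 54.4
```

```bash
python3 - <<'E'
from h import *
st=ctrl.read_state();p=st["position"];c=cam("wrist"); f=ctrl.grab_frame("wrist"); cv2.imwrite("pics/w5.png",f)
b=np.array([.5988,.196]);a=np.radians(-7.1);M=np.array([[np.cos(a),-np.sin(a)],[np.sin(a),np.cos(a)]])
D=lambda q:(M.T@(q-b)*1000).round(1)
h=cv2.cvtColor(f,cv2.COLOR_BGR2HSV);g=cv2.inRange(h,(45,100,60),(75,255,255));g[:,:200]=0;g[:,450:]=0;g[:100]=0
k=max(cv2.findContours(g,0,1)[0],key=cv2.contourArea);ap=cv2.approxPolyDP(cv2.convexHull(k),6,True).reshape(-1,2)
print(p,D(p[:2]),st["wrist_force"],ap.tolist())
for s in(.0054,.012,.018):print(s,[D(ray("wrist",u,p[2]+s,c)[:2]).tolist() for u in ap])
E
```

```text
[0.59762189 0.19623803 0.0771521 ] [-1.2  0.1] [ 0.68962806 -0.18886818 -2.60969303] [[370, 200], [362, 243], [281, 240], [278, 197]]
0.0054 [[41.5, -20.3], [20.2, -17.7], [21.8, 19.9], [42.9, 20.2]]
0.012 [[43.8, -19.1], [23.7, -16.7], [25.2, 18.8], [45.1, 19.1]]
0.018 [[45.9, -18.1], [26.9, -15.8], [28.3, 17.8], [47.1, 18.1]]
```

Call:
move_arm --rows '[[[0.001,0,-0.01,0,0,0,0.03],[0,0,-0.012,0,0,0,0.03],[0,0,-0.003,0,0,0,0.03],[0,0,0,0,0,0,0.03]]]' --grip_force 25

```text
time_s: 9.15
position: [0.6001, 0.1963, 0.0522]
ee_rot: [0.998, -0.063, 0.0, 0.0]
wrist_force: [1.1, -1.0, 3.0]
width: 0.0353
finger_force: 55.4
```

Call:
move_arm --rows '[[[0,0,-0.002,0,0,0,0.03],[0,0,-0.002,0,0,0,0.03],[0,0,0,0,0,0,0.03]]]' --grip_force 20

```text
time_s: 9.52
position: [0.6006, 0.1964, 0.0511]
ee_rot: [0.998, -0.063, 0.001, -0.0]
wrist_force: [-2.5, -2.2, 18.5]
width: 0.035
finger_force: 57.5
```

Rear is on the floor and the nose is still ~12° high. I'll lift a little and pitch the tool by 0.2 rad about the dock's y so the pack is level before setting down.

Call:
move_arm --rows '[[[0,0,0.012,0,0,0,0.03],[0,0,0.003,0.006,0.05,0,0.03],[0,0,0,0.006,0.05,0,0.03],[0,0,0,0.006,0.05,0,0.03],[0,0,0,0.006,0.05,0,0.03],[0,0,0,0,0,0,0.03]]]'

```text
time_s: 10.28
position: [0.6001, 0.1961, 0.062]
ee_rot: [0.993, -0.063, -0.101, -0.006]
wrist_force: [-0.4, 0.6, -1.8]
width: 0.035
finger_force: 54.7
```

```bash
python3 - <<'E'
from h import *
st=ctrl.read_state();p=st["position"];c=cam("wrist"); f=ctrl.grab_frame("wrist"); cv2.imwrite("pics/w6.png",f)
b=np.array([.5988,.196]);a=np.radians(-7.1);M=np.array([[np.cos(a),-np.sin(a)],[np.sin(a),np.cos(a)]])
D=lambda q:(M.T@(q-b)*1000).round(1)
h=cv2.cvtColor(f,cv2.COLOR_BGR2HSV);g=cv2.inRange(h,(45,100,60),(75,255,255));g[:,:200]=0;g[:,450:]=0;g[:100]=0
k=max(cv2.findContours(g,0,1)[0],key=cv2.contourArea);ap=cv2.approxPolyDP(cv2.convexHull(k),6,True).reshape(-1,2)
print(p,D(p[:2]),st["wrist_force"],st["finger_force"],ap.tolist(),R.from_quat(st["ee_rot"]).as_matrix().round(3).tolist())
for s in(0,.0054,.010):print(s,[D(ray("wrist",u,p[2]+s,c)[:2]).tolist() for u in ap])
s=ctrl.grab_frame("scene");e=cv2.resize(s[190:310,310:420],(550,600),interpolation=2);cv2.imwrite("pics/s6.png",e)
E
```

```text
[0.60009711 0.1960912  0.06200388] [1.3 0.3] [-0.42204271  0.64695362 -1.84855803] 54.72196698188782 [[369, 196], [362, 240], [282, 238], [279, 194]] [[0.972, -0.125, -0.199], [-0.123, -0.992, 0.024], [-0.201, 0.002, -0.98]]
0 [[48.2, -19.0], [24.5, -17.7], [25.8, 19.5], [49.3, 19.0]]
0.0054 [[51.4, -17.9], [28.9, -16.7], [30.1, 18.5], [52.3, 18.1]]
0.01 [[54.0, -17.1], [32.6, -15.9], [33.8, 17.7], [55.0, 17.3]]
```

View pics/s6.png

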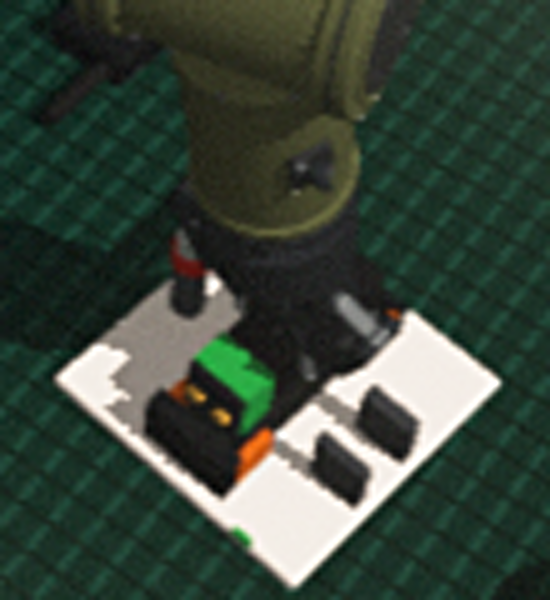

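The scene view shows the pack level between the walls, green end at the contacts, the nose just inside the end wall. Lowering.

Call:
move_arm --rows '[[[0,0,-0.008,0,0,0,0.03],[0,0,-0.008,0,0,0,0.03],[0,0,-0.003,0,0,0,0.03],[0,0,0,0,0,0,0.03]]]'

```text
time_s: 10.88
position: [0.5991, 0.1963, 0.0438]
ee_rot: [0.993, -0.062, -0.101, -0.006]
wrist_force: [-0.0, -0.4, -2.2]
width: 0.0348
finger_force: 54.7
```

Call:
move_arm --rows '[[[0,0,-0.002,0,0,0,0.03],[0,0,0,0,0,0,0.03]]]'

```text
time_s: 11.12
position: [0.5996, 0.1963, 0.0423]
ee_rot: [0.993, -0.062, -0.1, -0.006]
wrist_force: [-0.1, -0.5, -2.5]
width: 0.0351
finger_force: 54.7
```

Call:
move_arm --rows '[[[0,0,-0.002,0,0,0,0.03],[0,0,0,0,0,0,0.03]]]'

```text
time_s: 11.38
position: [0.5998, 0.1964, 0.0407]
ee_rot: [0.993, -0.062, -0.1, -0.006]
wrist_force: [-0.2, -0.1, -0.6]
width: 0.0349
finger_force: 55.1
```

Call:
move_arm --rows '[[[0,0,-0.001,0,0,0,0.03],[0,0,-0.001,0,0,0,0.03],[0,0,0,0,0,0,0.03]]]'

```text
time_s: 11.75
position: [0.6003, 0.1964, 0.0398]
ee_rot: [0.993, -0.062, -0.1, -0.006]
wrist_force: [1.1, -0.5, 7.3]
width: 0.035
finger_force: 55.9
```

Call:
move_arm --rows '[[[0,0,0,0,0,0,0.04],[0,0,0,0,0,0,0.05],[0,0,0,0,0,0,0.05],[0,0,0.002,0,0,0,0.05]]]'

```text
time_s: 12.25
position: [0.5993, 0.1963, 0.04]
ee_rot: [0.993, -0.062, -0.101, -0.006]
wrist_force: [-0.7, 0.0, 1.0]
width: 0.0498
finger_force: 0.0
```

Call:
move_arm --rows '[[[0,0,0.015,0,0,0,0.05],[0,0,0.03,0,0,0,0.05],[0,0,0.05,0,0,0,0.05],[0,0,0.05,-0.006,-0.05,0,0.05],[0,0,0.03,-0.006,-0.05,0,0.05],[0,0,0,-0.006,-0.05,0,0.05],[0,0,0,-0.006,-0.05,0,0.05],[0,0,0,0,0,0,0.05]]]'

```text
time_s: 13.25
position: [0.5987, 0.1965, 0.2169]
ee_rot: [0.998, -0.062, 0.0, -0.0]
wrist_force: [-0.0, -0.8, 0.8]
width: 0.05
finger_force: 0.0
```

```bash
python3 - <<'E'
from h import *
st=ctrl.read_state();c=cam("wrist"); f=ctrl.grab_frame("wrist"); cv2.imwrite("pics/w7.png",f);np.savez("w7.npz",K=c[0],r=c[1],t=c[2])
s=ctrl.grab_frame("scene"); cv2.imwrite("pics/s7.png",s)
im=np.zeros((560,800,3),np.uint8);im[:400,:640]=f;e=cv2.resize(s[190:310,310:420],(160,175),interpolation=2);im[:175,640:]=e
cv2.imwrite("pics/v7.png",im[:400]);print(st["position"],R.from_quat(st["ee_rot"]).as_matrix().round(3).tolist(),st["wrist_force"])
E
```

```text
[0.59865137 0.19653674 0.21688483] [[0.992, -0.124, 0.001], [-0.124, -0.992, 0.0], [0.001, -0.001, -1.0]] [-0.04564418 -0.78646415  0.78461143]
```

View pics/v7.png

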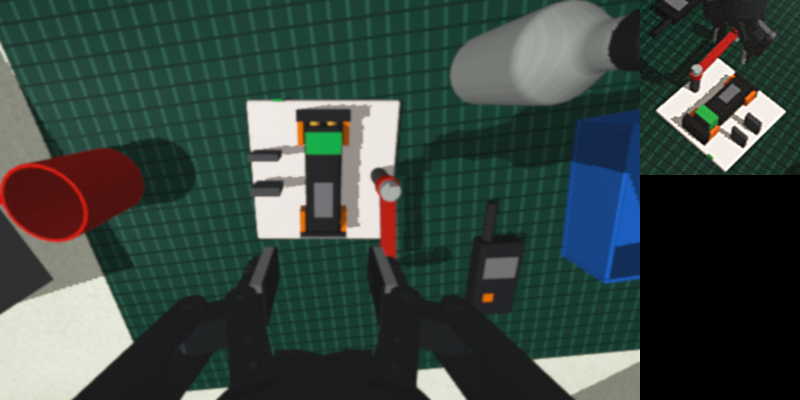

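The pack lies flat in the bay, green end at the contacts (324,123), dock and bystanders undisturbed. That was my last picture view, so from here I work from numbers only. I'll check the pack's pose and refine the dock frame.

```bash
python3 - <<'E'
from h import *
f=cv2.imread("pics/w7.png");d=np.load("w7.npz");c=(d["K"],d["r"],d["t"]);h=cv2.cvtColor(f,cv2.COLOR_BGR2HSV)
b=np.array([.5988,.196]);a=np.radians(-7.1);M=np.array([[np.cos(a),-np.sin(a)],[np.sin(a),np.cos(a)]])
D=lambda p,z:(M.T@(ray("wrist",p,z,c)[:2]-b)*1000).round(1).tolist()
m=cv2.inRange(h,(0,0,125),(180,60,255));z=np.zeros_like(m);z[92:245,240:405]=m[92:245,240:405]
k=max(cv2.findContours(z,0,1)[0],key=cv2.contourArea);ap=cv2.approxPolyDP(cv2.convexHull(k),8,True).reshape(-1,2)
print("plate",[(p.tolist(),D(p,.01)) for p in ap])
g=cv2.inRange(h,(45,100,60),(75,255,255));g[:115]=0;k=max(cv2.findContours(g,0,1)[0],key=cv2.contourArea);ap=cv2.approxPolyDP(cv2.convexHull(k),4,True).reshape(-1,2)
print("green",[D(p,.046) for p in ap]); print("cap",D((391,190),.077))
o=cv2.inRange(h,(8,150,100),(20,255,255));
for k in cv2.findContours(o,0,1)[0]:
    if cv2.contourArea(k)>20: r=cv2.boundingRect(k);print("orange",r,D((r[0]+r[2]/2,r[1]+r[3]/2),.032))
P=lambda x,y:(b+M@np.array([x,y])).round(4)
for gate in(0,.3,.6,.9,1.2,1.5,1.658,1.72): t=np.radians(185)-gate;print(gate,P(.13*np.cos(t),-.066+.13*np.sin(t)))
E
```

```text
plate [([399, 102], [82.5, -82.9]), ([379, 238], [-84.0, -71.7]), ([258, 237], [-82.6, 84.8]), ([248, 100], [84.5, 83.3])]
green [[53.8, -17.4], [31.4, -16.9], [31.4, 18.5], [54.8, 18.1]]
cap [1.9, -65.3]
orange (482, 293, 12, 10) [-160.1, -215.4]
orange (301, 207, 5, 26) [-49.2, 23.8]
orange (340, 206, 7, 26) [-47.9, -23.4]
orange (343, 121, 7, 24) [51.4, -24.2]
orange (327, 121, 9, 5) [61.2, -8.1]
orange (310, 121, 9, 5) [61.2, 9.8]
orange (298, 121, 6, 25) [50.8, 24.3]
0 [0.4607 0.1353]
0.3 [0.4679 0.1734]
0.6 [0.4861 0.2078]
0.9 [0.5136 0.2352]
1.2 [0.548  0.2533]
1.5 [0.5862 0.2604]
1.658 [0.6067 0.2595]
1.72 [0.6147 0.2583]
```

Call:
move_arm --rows '[[[-0.02,-0.009,0,0,0,0,0.05],[-0.03,-0.013,0,0,0,0,0.05],[-0.035,-0.015,0,0,0,0,0.05],[-0.03,-0.014,0,0,0,0,0.05],[-0.0225,-0.0098,0,0,0,0,0.05],[0,0,0,0,0,0,0.05],[0,0,0,0,0,0,0.05]]]'

```text
time_s: 14.22
position: [0.4637, 0.1359, 0.2157]
ee_rot: [0.998, -0.063, 0.001, -0.0]
wrist_force: [-0.9, -0.1, -0.2]
width: 0.0501
finger_force: 0.0
```

Call:
move_arm --rows '[[[-0.0025,0,-0.02,0,0,0,0.05],[0,0,-0.03,0,0,0,0.05],[0,0,-0.03,0,0,0,0.05],[0,0,-0.022,0,0,0,0.05],[0,0,-0.012,0,0,0,0.05],[0,0,-0.003,0,0,0,0.05],[0,0,0,0,0,0,0.05]]]'

```text
time_s: 15.1
position: [0.4603, 0.1358, 0.0986]
ee_rot: [0.998, -0.063, 0.0, -0.0]
wrist_force: [-0.5, 0.5, 0.9]
width: 0.0502
finger_force: 0.0
```

Call:
move_arm --rows '[[[0,0,0,0,0,0,0.035],[0,0,0,0,0,0,0.02],[0,0,0,0,0,0,0.02],[0,0,0,0,0,0,0.02],[0,0,0,0,0,0,0.02]]]' --grip_force 60

```text
time_s: 15.72
position: [0.4602, 0.1358, 0.0991]
ee_rot: [0.998, -0.063, 0.001, -0.0]
wrist_force: [-0.6, 1.2, 5.8]
width: 0.0225
finger_force: 58.6
```

Call:
move_arm --rows '[[[0,0,0.006,0,0,0,0.02],[0,0,0.006,0,0,0,0.02],[0,0,0.006,0,0,0,0.02],[0,0,0,0,0,0,0.02]]]'

```text
time_s: 16.23
position: [0.46, 0.1357, 0.1168]
ee_rot: [0.998, -0.063, 0.001, -0.0]
wrist_force: [3.3, 2.4, -3.2]
width: 0.0225
finger_force: 58.8
```

```bash
python3 - <<'E'
from h import *
st=ctrl.read_state();print(st["position"],st["wrist_force"],st["width"])
for n,zz in(("top",.134),("scene",.130)):
    f=ctrl.grab_frame(n);h=cv2.cvtColor(f,cv2.COLOR_BGR2HSV)
    m=cv2.inRange(h,(20,120,100),(35,255,255));q=proj(n,[[.4607,.1353,zz]])[0];x,y=q.astype(int);k=np.zeros_like(m);k[y-15:y+15,x-15:x+15]=m[y-15:y+15,x-15:x+15]
    v,u=np.where(k>0);print(n,q.round(1),len(u),(u.mean().round(1),v.mean().round(1),v.min(),v.max()) if len(u) else "")
E
```

```text
[0.46000851 0.13571979 0.11680405] [ 3.28274876  2.36516762 -3.2129495 ] 0.02245941325428613
top [275.4 235.4] 0 
scene [379.4 194.5] 73 (np.float64(378.0), np.float64(198.0), np.int64(191), np.int64(206))
```

Knob lifted 18 mm with about 3 N. Now I'll swing it along the arc in 0.1 rad steps.

Call:
move_arm --rows '[[[0.0011,0.013,0,0,0,0,0.02],[0.0024,0.0128,0,0,0,0,0.02],[0.0037,0.0125,0,0,0,0,0.02],[0.0049,0.012,0,0,0,0,0.02],[0.0061,0.0115,0,0,0,0,0.02],[0.0072,0.0108,0,0,0,0,0.02],[0.0082,0.01,0,0,0,0,0.02],[0,0,0,0,0,0,0.02]]]'

```text
time_s: 17.32
position: [0.4926, 0.218, 0.1155]
ee_rot: [0.998, -0.062, -0.001, 0.002]
wrist_force: [3.3, -8.3, -2.5]
width: 0.0229
finger_force: 59.1
```

```bash
cat > g.py <<'E'
from h import *
st=ctrl.read_state();p=st["position"];H=np.array([.5906-.0007,.1305+.0004]);d=p[:2]-H
print(st["time_s"],p.round(4),"r",np.hypot(*d).round(4),"gate",(np.radians(177.9)-np.arctan2(d[1],d[0])).round(3),"f",st["wrist_force"].round(1),st["width"],st["finger_force"])
E
python3 g.py
```

```text
17.325 [0.4926 0.218  0.1155] r 0.1306 gate 0.693 f [ 3.3 -8.3 -2.5] 0.022868471357496322 59.09302890300751
```

Call:
move_arm --rows '[[[0.0092,0.0088,0.001,0,0,0,0.02],[0.0101,0.0082,0,0,0,0,0.02],[0.0108,0.007,0,0,0,0,0.02],[0.0115,0.006,0,0,0,0,0.02],[0.012,0.0049,0,0,0,0,0.02],[0.0125,0.0036,0,0,0,0,0.02],[0,0,0,0,0,0,0.02]]]'

```text
time_s: 18.2
position: [0.5556, 0.2567, 0.1153]
ee_rot: [0.998, -0.062, -0.004, 0.001]
wrist_force: [-5.6, -2.3, -3.7]
width: 0.0227
finger_force: 59.0
```

```bash
python3 g.py
```

```text
18.2 [0.5556 0.2567 0.1153] r 0.1304 gate 1.268 f [-5.6 -2.3 -3.7] 0.022713946078542723 59.04325783252716
```

Call:
move_arm --rows '[[[0.0128,0.0024,0.002,0,0,0,0.02],[0.013,0.0011,0,0,0,0,0.02],[0.013,-0.0002,0,0,0,0,0.02],[0.0129,-0.0015,0,0,0,0,0.02],[0.006,-0.001,0,0,0,0,0.02],[0,0,0,0,0,0,0.02],[0,0,0,0,0,0,0.02]]]'

```text
time_s: 19.08
position: [0.6123, 0.2592, 0.1176]
ee_rot: [0.998, -0.062, -0.004, -0.0]
wrist_force: [-6.1, 3.4, -3.9]
width: 0.0227
finger_force: 59.2
```

```bash
python3 g.py; python3 - <<'E'
from h import *
st=ctrl.read_state();p=st["position"]
b=np.array([.5988,.196]);a=np.radians(-7.1);M=np.array([[np.cos(a),-np.sin(a)],[np.sin(a),np.cos(a)]])
print("bolt est dock mm",(M.T@(p[:2]+[.0007,-.0004]-b)*1000).round(1))
c=cam("scene");f=ctrl.grab_frame("scene");h=cv2.cvtColor(f,cv2.COLOR_BGR2HSV);m=cv2.inRange(h,(20,120,100),(35,255,255));q=proj("scene",[[p[0],p[1],z] for z in(.094,.134)]);print(q.round(1))
x,y=q.mean(0).astype(int);k=m[y-20:y+20,x-15:x+15];v,u=np.where(k>0);print(len(u),u.mean()+x-15 if len(u) else 0,(v.min()+y-20,v.max()+y-20) if len(v) else 0)
E
```

```text
19.075 [0.6123 0.2592 0.1176] r 0.1303 gate 1.707 f [-6.1  3.4 -3.9] 0.022686529986407255 59.156702756881714
bolt est dock mm [ 6.3 64.1]
[[386.2 265.1]
 [388.4 256.7]]
78 386.53846153846155 (np.int64(253), np.int64(268))
```

Call:
move_arm --rows '[[[0.0018,-0.0003,0,0,0,0,0.02],[0,0,-0.005,0,0,0,0.02],[0,0,-0.005,0,0,0,0.02],[0,0,-0.005,0,0,0,0.02],[0,0,-0.003,0,0,0,0.02],[0,0,0,0,0,0,0.02]]]'

```text
time_s: 19.88
position: [0.6139, 0.259, 0.0997]
ee_rot: [0.998, -0.062, -0.004, -0.0]
wrist_force: [-7.0, 4.0, -2.0]
width: 0.0227
finger_force: 59.3
```

```bash
python3 g.py
```

```text
19.875 [0.6139 0.259  0.0997] r 0.1304 gate 1.72 f [-7.  4. -2.] 0.02273027968320975 59.282678961753845
```

Call:
move_arm --rows '[[[0,0,-0.001,0,0,0,0.02],[0,0,-0.001,0,0,0,0.02],[0,0,0,0,0,0,0.02]]]'

```text
time_s: 20.25
position: [0.6149, 0.2589, 0.0992]
ee_rot: [0.998, -0.062, -0.003, -0.0]
wrist_force: [-6.8, 2.2, 2.8]
width: 0.0227
finger_force: 59.9
```

```bash
python3 g.py
```

```text
20.25 [0.6149 0.2589 0.0992] r 0.1304 gate 1.727 f [-6.8  2.2  2.8] 0.022718643679788448 59.92483735084534
```

The bolt bottomed at z 0.099, the same as at the grasp, so it is fully down. Easing back onto the near lug, then releasing.

Call:
move_arm --rows '[[[-0.003,0.0004,0,0,0,0,0.02],[-0.003,0.0004,0,0,0,0,0.02],[-0.002,0.0002,0,0,0,0,0.02],[0,0,0,0,0,0,0.02]]]'

```text
time_s: 20.75
position: [0.6069, 0.2601, 0.0993]
ee_rot: [0.998, -0.062, -0.003, -0.001]
wrist_force: [-7.0, 2.6, 3.1]
width: 0.0225
finger_force: 59.9
```

```bash
python3 g.py
```

```text
20.75 [0.6069 0.2601 0.0993] r 0.1303 gate 1.665 f [-7.   2.6  3.1] 0.022544710013820673 59.865546226501465
```

Call:
move_arm --rows '[[[-0.001,0.0001,0,0,0,0,0.02],[-0.001,0.0001,0,0,0,0,0.02],[0,0,0,0,0,0,0.02]]]'

```text
time_s: 21.12
position: [0.6065, 0.26, 0.0993]
ee_rot: [0.998, -0.062, -0.002, -0.001]
wrist_force: [-6.2, 4.7, 2.2]
width: 0.0227
finger_force: 59.7
```

```bash
python3 g.py
```

```text
21.125 [0.6065 0.26   0.0993] r 0.1302 gate 1.662 f [-6.2  4.7  2.2] 0.022715086329243343 59.71754193305969
```

Call:
move_arm --rows '[[[-0.001,0,0,0,0,0,0.022],[0,0,0,0,0,0,0.03],[0,0,0,0,0,0,0.05],[0,0,0,0,0,0,0.05],[0,0,0,0,0,0,0.05]]]'

```text
time_s: 21.75
position: [0.608, 0.2582, 0.0993]
ee_rot: [0.998, -0.063, 0.0, -0.0]
wrist_force: [-0.6, -0.1, -0.1]
width: 0.0496
finger_force: 0.0
```

Call:
move_arm --rows '[[[0,0,0.01,0,0,0,0.05],[0,0,0.025,0,0,0,0.05],[0,0,0.04,0,0,0,0.05],[0,0,0.04,0,0,0,0.05],[-0.03,0,0.03,0,0,0,0.05],[-0.04,0,0,0,0,0,0.05],[-0.03,0,0,0,0,0,0.05],[0,0,0,0,0,0,0.05]]]'

```text
time_s: 22.75
position: [0.5055, 0.2582, 0.2454]
ee_rot: [0.998, -0.062, -0.0, -0.0]
wrist_force: [0.2, -0.1, 0.2]
width: 0.0498
finger_force: 0.0
```

```bash
python3 g.py; python3 - <<'E'
from h import *
b=np.array([.5988,.196]);a=np.radians(-7.1);M=np.array([[np.cos(a),-np.sin(a)],[np.sin(a),np.cos(a)]])
P=lambda x,y,z:[*(b+M@np.array([x,y])),z]
for n in("scene","top","wrist"):
    c=cam(n);f=ctrl.grab_frame(n);cv2.imwrite(f"pics/end_{n}.png",f);h=cv2.cvtColor(f,cv2.COLOR_BGR2HSV)
    for nm,lo,hi,exp in(("knob",(20,120,90),(35,255,255),[P(.0,.064,.096)]),("green",(45,80,60),(80,255,255),[P(.043,0,.046)])):
        q=proj(n,exp,c)[0];x,y=q.astype(int);r=35 if n=="wrist" else 16;x0,y0=max(x-r,0),max(y-r,0);m=cv2.inRange(h,lo,hi)[y0:y+r,x0:x+r];v,u=np.where(m>0)
        print(n,nm,"expected",q.round(1),"seen",len(u),(u.mean()+x0,v.mean()+y0,v.min()+y0,v.max()+y0) if len(u) else "")
        if nm=="knob": print("   top/bottom exp v: down",proj(n,[P(0,.064,.116),P(0,.064,.076)],c)[:,1].round(1),"up12",proj(n,[P(0,.064,.128)],c)[:,1].round(1))
        if nm=="green" and len(u): w=ray(n,(u.mean()+x0,v.mean()+y0),.046,c)[:2];print("   dock",(M.T@(w-b)*1000).round(1))
E
```

```text
22.75 [0.5055 0.2582 0.2454] r 0.1527 gate 0.949 f [ 0.2 -0.1  0.2] 0.04979385694035712 0.0
scene knob expected [387.6 263.2] seen 121 (np.float64(388.11570247933884), np.float64(262.91735537190084), np.int64(256), np.int64(270))
   top/bottom exp v: down [259.1 267.3] up12 [256.5]
scene green expected [355.2 268. ] seen 149 (np.float64(356.13422818791946), np.float64(269.19463087248323), np.int64(262), np.int64(283))
   dock [43.9  4.1]
top knob expected [239. 191.] seen 51 (np.float64(236.80392156862746), np.float64(189.72549019607843), np.int64(186), np.int64(195))
   top/bottom exp v: down [189.7 192.2] up12 [188.9]
top green expected [263.2 183.7] seen 140 (np.float64(262.40714285714284), np.float64(178.07142857142858), np.int64(167), np.int64(187))
   dock [61.8  5.4]
wrist knob expected [308.8  85.1] seen 678 (np.float64(306.02507374631267), np.float64(84.76106194690266), np.int64(70), np.int64(99))
   top/bottom exp v: down [83.8 86.2] up12 [82.9]
wrist green expected [373.8  42. ] seen 1066 (np.float64(371.1313320825516), np.float64(42.20168855534709), np.int64(29), np.int64(58))
   dock [42.8  2.7]
```

Released, the bar stays shut with the knob at its fully-down position, and the pack is in place. Handing in.

```bash
python3 -c "
from station import ctrl
print(ctrl.sign_off())"
```

```text
the job is handed in; nothing more can be done
None
```

The battery lies level in the bay with its green end to the contacts, and the red bar is latched with its bolt fully down between the lugs. The job was handed in at about 23 s; on the first lowering the battery's nose caught the end wall, so I lifted, levelled and set it down again.

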